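Hang the lantern on the pull-down hook

ROBOT

A 6-joint arm with a two-finger parallel gripper is mounted at the origin on the work surface. World frame = base frame: x ahead of the robot, y to its left, z up, the work surface at z = 0. Lengths are in mm, angles in rad, forces in N, time in s.
With the tool pointing down it reaches from about 275 to 750 mm from the base axis. Payload 10.2 kg.
Tool frame: the origin (TCP) lies on the centre line of the jaws, within the pads' length; the fingertips stand 19 mm ahead of it and the grasp point (between the pads) is the TCP; z points along the fingers, y is the line along which they close (so a half turn about z gives the same grasp; the last joint's range is limited). The gripper opens to 85 mm and grips with 20 to 120 N. Pads are 22 mm wide; open, the fingers measure 114 mm over their backs; the gripper's body (76 mm by 85 mm) begins 54 mm behind the grasp point. The pads swing forward as they close: fully open they stand 13 mm farther back than shut.
Start: joints at [-1.34, 0.313, 1.498, -0, 1.331, -0.223], TCP at [230.14, -471.876, 250.294] pointing down, gripper open.
Joint ranges: [-2.94, 2.94], [-0.97, 2.17], [0.19, 2.56], [-1.23, 4.37], [0.02, 3.11], [-2.88, 2.88]. Speed limits (rad/s): [2.39, 2.39, 3.01, 3.14, 3.14, 3.14].

INTERFACE

Orientations are given as a unit quaternion [w, x, y, z].
In Python, from rig import sense, capture, finish_job, regions_of, mark_of gives the robot as it stands.
- The arm moves only by the tool jog_arm, never from a script. Its argument "series" is text: rows parted by semicolons, each of 7 numbers parted by spaces: the shift along the tool's x, y, z in units of 0.4 m (1.0 is 0.4 m), then the turn, a rotation vector about the tool's x, y, z in units of pi/2 rad (1.0 is pi/2 rad), then the opening, from -1 (shut) to 1 (fully open). A call has 1 to 20 rows; each row is the pose to reach, as a shift and turn from the pose commanded when the call began, along the tool's axes at that moment; what a row does not reach only later rows make up. A row lasts 1/8 s, in which the tool goes at most 62.5 mm and 10.7 degrees, less where a joint would pass 70% of its speed; a pose out of reach is approached as far as the arm can. A call with a number of a shift or a turn outside -1 to 1 is refused whole. A call with a gripper value outside its range is refused whole. The fingers move at their own pace and stop on an object; "grip_force" is the grip in N (left out, the last holds). Time passes only in rows, so rows that repeat a pose let the fingers close. It gives the time, the measured TCP pose, the force, the opening and the grip force at its end, in the units of the state.
- sense(): the state, without advancing time (a new reading comes with each control period).
- capture(name): name is "scene" or "top" or "wrist"; returns a dict with "img" (480x640x3 uint8, red, green, blue), "intrinsics" (3x3 intrinsics, pixels), "R" (3x3) and "t" (3): a world point X has camera coordinates R X + t. Camera axes: x right, y down, z forward; pixel columns grow to the right and rows downward; lengths in mm; the calibration is good to about 2 mm. A picture is of the moment at which its call begins. There is no depth.
- finish_job(): hands the job in; it is judged then, once.
Trained networks look in a picture, given as the dict that the camera call returned (one of the last four; its "shot" number tells which), for a name from the list of things; names that differ only in an ending like _2 or _b are one class to them, and where a whole thing is asked for, a point or a joint stands for the part that bears it (a point fixed in the world has none). Each returns a list of dicts, best first, with "confidence" (0 to 1); they miss things now and then, are a little off and sometimes report something else, mostly with a low value. They report only what shows in the picture. A call takes as long as a camera call.
- regions_of(label, picture): "region" (480x640 bool, what is visible of it) and "point" ([row, column] in pixels, amid what is visible of it).
- mark_of(label, picture): "point" ([row, column] in pixels: a listed point, or the origin of a listed thing).
The state is a dict: "time_s": time; "joints": joint angles; "dq": joint speeds; "tau": joint torques, N m; "eef_pos": TCP position; "ee_rot": TCP orientation; "force": force on the tool from outside, world axes, zero at the start; "wrist_torque": the same for the moment, N m; "grip_width": opening from 0.0 (shut) to 1.0 (fully open); "grip_force": force on a finger pad.
Only numpy, scipy, OpenCV 4.12 (cv2) and the standard library are available. Lean on these libraries where they do the work, as an engineer would, in place of code of your own. Each camera call takes 0.05 s, during which the arm holds its last target. There are 200 camera calls.

TASK

Take the sprung hook by its wooden grip, pull it down until its foot is no more than 2 cm above the height of the lantern's cap, slide it at that height under the lantern's wire handle until you feel the wire lightly against the shank, and ease it up so that it carries the lantern clear of the bench; ride it gently all the way to the top of its travel, then let go. Move the lantern with the hook only: do not touch it with the gripper, do not shove or tip it while the hook is low, never let the hook fly up, and leave the other things on the bench where they are.

Things in the scene. Friction and masses are not known exactly. Their poses are not given: they have to be found in the camera images.
- gantry: Fixed dark steel frame: beam along its y, 375 to 405 mm high, posts 300 mm either side. Origin on the bench under the beam's middle, z up; its yaw turns x, y. A trolley runs freely along y (up to 170 mm either side, friction under 1 N) and carries the sprung hook 170 mm out from the beam towards the robot (gantry x = -0.17).
- hook: Sprung hook, axes as the gantry's; slides only up/down (140 mm; pulled up with 13 N at the top, 16 N at the bottom) and along gantry y. Origin on the shank's axis at throat height. 6 mm wire: shank upward; foot 18 mm to +y, then the nose turns up, tip 15 mm above the throat at y = 22 mm; lowest point 6 mm below the throat. A bar joins its plate to a square rod at x = +135 mm.
- hook_throat (a point): Middle of the hook's throat, on top of the foot where the wire handle comes to lie, 9 mm to gantry +y of the shank's axis. 230 mm above the bench when the hook is fully up.
- hook_grip (a point): Centre of the hook's wooden grip (30 x 22 x 42 mm in gantry x, y, z), on the shank's axis, 85 mm above the throat, 315 mm high when fully up. Pinch it across y from above. It stands on a steel plate, 34 x 66 mm, 8 mm thick, top 24 mm below this point: the fingertips may stand on the plate.
- lantern: Lantern, 0.6 to 0.85 kg, on the gantry's +y side of the hook, nearly under its path. Base 130 mm across, 30 mm high; glass; cap up to 94 mm. Origin: centre of the underside, z up; its x lies within 0.2 rad of gantry x. Pushed sideways at its wire handle it begins to tip at 2.5 to 3.5 N. Lifted by a leaning handle it hangs tilted by about that lean.
- bail_pivot (a point): Middle of the pivot axis (lantern x) of the wire handle, 60 mm above the underside. 6 mm wire; its straight top, 60 mm long along lantern x, is 90 mm from the axis. It is stiff and leans to lantern +y or -y by up to 0.4 rad (top 35 mm sideways, wire centre 143 to 150 mm high). The lean is not reported: see or feel it.
- bowl: bystander: stainless steel bowl, 170 mm across, 60 mm high; origin under its centre
- tongs: bystander: wooden tongs lying flat, 240 mm long, 12 mm high; origin under their middle
- jar: bystander: sealed clear jar, 80 mm across, 110 mm high; origin under its centre
- opener: bystander: chrome bottle opener lying flat, 120 mm long, 6 mm high; origin on its underside near the middle
- vase: bystander: small grey vase, 72 mm across, 85 mm high; origin under its centre
- cup: bystander: white cup, 72 mm across, 75 mm high; origin under its centre

How it is judged:
By the outcome, as a careful person would: the job done as asked, in the order asked, and still so for the second after the job is handed in, with the robot touching nothing.
It also fails if it takes over 64 s, if anything falls off the work surface, if the arm or the gripper's body presses on something with over 40 N, if the wrist force passes 120 N, or if a joint passes its speed limit or range.

## Working session

There is one attempt and no reset: what is moved stays moved. The work goes in short steps, Python scripts to look and compute and a tool call to move; the robot and the scene stay as the last step left them, time stands still between calls to the robot, and variables do not carry over. Pictures are saved under pics/ and viewed, at most 13 in all, crops included, and the job is handed in when it is done.

Besides the shell and the picture viewer there is one more tool, called after "Call:" by a JSON object that holds its "fn" and its "kwargs", one argument or row to a line. jog_arm: Moves the arm, as the interface text tells. Shifts and turns lie within -1 to 1; 1 stands for 0.4 m of shift or pi/2 rad of turn. Its arguments: {"type":"object","properties":{"series":{"type":"string"},"grip_force":{"type":"number"}},"required":["series"]}

```bash
mkdir -p pics; cat > h.py <<'E'
import numpy as np, cv2
from rig import sense, capture, finish_job, regions_of, mark_of
def ray(p,uv):
    K,R,t=[np.array(p[k]) for k in("intrinsics","R","t")]
    d=R.T@np.linalg.inv(K)@np.array([uv[0],uv[1],1.]); return -R.T@t, d/np.linalg.norm(d)
def atz(p,rc,z):
    c,d=ray(p,(rc[1],rc[0])); return c+d*(z-c[2])/d[2]
def tri(obs): # [(pic,rc)]
    A=0;b=0
    for p,rc in obs:
        c,d=ray(p,(rc[1],rc[0])); M=np.eye(3)-np.outer(d,d); A=A+M;b=b+M@c
    return np.linalg.solve(A,b)
def proj(p,X):
    K,R,t=[np.array(p[k]) for k in("intrinsics","R","t")]
    q=K@(R@np.array(X)+t); return q[:2]/q[2]
def save(p,n): cv2.imwrite('pics/'+n,np.array(p["img"])[:,:,::-1])
E
python3 - <<'E'
from h import *
np.set_printoptions(precision=1,suppress=True)
P={n:capture(n) for n in("scene","top","wrist")}
for n in P: save(P[n],n+'0.png'); print(n,ray(P[n],(320,240)),P[n]["intrinsics"][0][0])
for l in["gantry","hook","hook_throat","hook_grip","lantern","bail_pivot","bowl","tongs","jar","opener","vase","cup"]:
    o=[]
    for n in("scene","top"):
        m=mark_of(l,P[n])
        if m: o.append((P[n],m[0]["point"])); print(l,n,np.array(m[0]["point"]),round(m[0]["confidence"],2),atz(P[n],m[0]["point"],{"hook":230,"hook_throat":230,"hook_grip":315,"bail_pivot":60}.get(l,0)))
    if len(o)==2: print('   tri',tri(o))
print(sense())
E
```

```text
scene (array([ 385. ,  537.8, 1055.8]), array([ 0.2, -0.5, -0.8])) 434.55387342173464
top (array([ 477.5,    1. , 1547.1]), array([ 0.1, -0. , -1. ])) 619.6469676015033
wrist (array([ 289.8, -443.6,  372.5]), array([-0.2, -0.1, -1. ])) 376.98647507701844
hook scene [195.2 341.8] 0.77 [ 544.9 -146.7  230. ]
hook top [266.2 380.8] 0.79 [ 535.4 -149.   230. ]
   tri [ 540.2 -148.1  229.5]
hook_throat scene [199.6 342.7] 0.75 [ 538.7 -134.   230. ]
hook_throat top [259.3 380.6] 0.55 [ 550.1 -148.5  230. ]
   tri [ 547.1 -151.8  207.3]
hook_grip scene [172.9 346.4] 0.74 [ 538.2 -143.8  315. ]
hook_grip top [260.8 382.9] 0.71 [ 542.5 -143.4  315. ]
   tri [ 540.4 -143.9  314.6]
lantern scene [306.5 307.6] 0.94 [561.3  62.7   0. ]
lantern top [258.8 285.2] 0.78 [560.1  64.    0. ]
   tri [560.4  64.    3. ]
bail_pivot scene [297.4 309.8] 0.72 [554.6  63.9  60. ]
bail_pivot top [255.7 284.7] 0.56 [564.4  62.9  60. ]
   tri [560.1  62.1  54.6]
bowl scene [308.6 304.8] 0.59 [566.3  71.    0. ]
bowl top [333.8 451.3] 0.86 [ 380.4 -351.7    0. ]
   tri [ 499.8 -276.3 -391.5]
tongs scene [458.6 3
[... 312 characters left out ...]
[405.9 -47.9   0. ]
   tri [407.2 -47.9  -7.1]
vase scene [221.5 351.3] 0.58 [ 531.6 -247.8    0. ]
vase top [271.1 411. ] 0.92 [ 534.4 -250.9    0. ]
   tri [ 533.5 -252.    -5.9]
cup scene [224.1 311.4] 0.58 [ 642.4 -198.2    0. ]
cup top [223.1 389.2] 0.64 [ 654.2 -195.5    0. ]
   tri [ 648.2 -196.7    0.7]
{'time_s': 1.35, 'joints': array([-1.3,  0.3,  1.5,  0. ,  1.3, -0.2]), 'dq': array([ 0.,  0., -0., -0., -0., -0.]), 'tau': array([ -0. , -41.2, -26. ,  -0. ,   0. ,  -0. ]), 'eef_pos': array([ 230.1, -471.9,  250.3]), 'ee_rot': array([-0. ,  1. ,  0.2,  0. ]), 'force': array([0.2, 0.2, 0.1]), 'wrist_torque': array([-0., -0., -0.]), 'grip_force': 0.0, 'grip_width': 0.9999412146813196}
```

View pics/scene0.png

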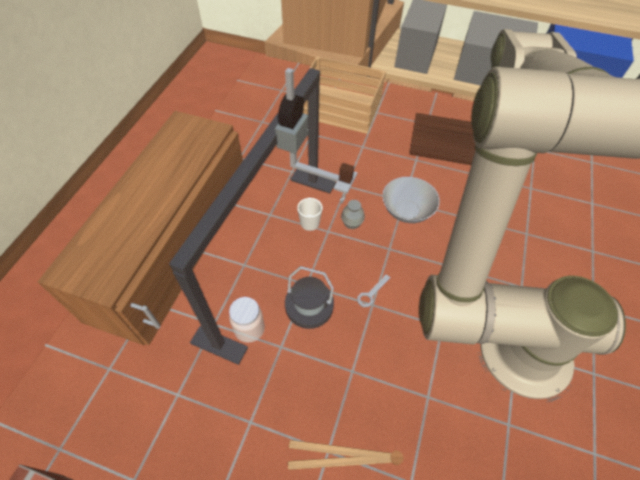

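View pics/top0.png

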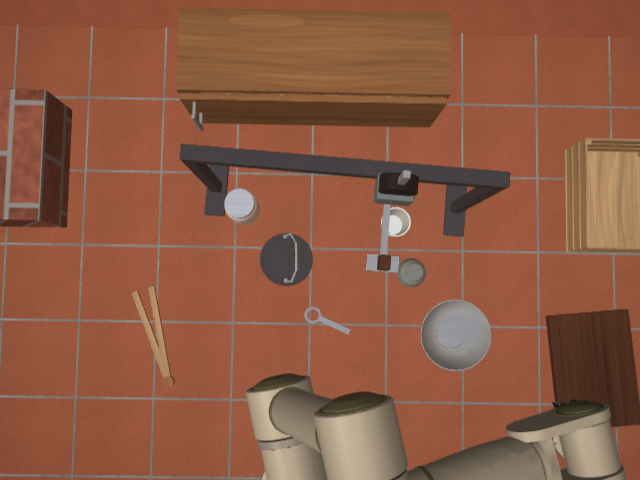

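Pictures show the gantry with its beam from (183,152) to (508,180) in the top view. The hook is at (383,262) and the lantern at (287,259). Its bail is at column ~295, leaning towards the hook. Next I fit the lines and zoom in.

```bash
python3 - <<'E'
from h import *
np.set_printoptions(precision=2,suppress=True)
T=capture("top");S=capture("scene")
r=regions_of("gantry",T); print([x["confidence"] for x in r][:3])
m=r[0]["region"]; 
hsv=np.array(T["img"]).max(2)
# upper edge of beam = far edge of beam at its top (z=405)
pts=[]
for c in range(200,500,4):
    rows=np.where(m[:,c])[0]
    if len(rows): pts.append(atz(T,(rows[0]-.5,c),405)[:2])
pts=np.array(pts); f=cv2.fitLine(pts.astype(np.float32),cv2.DIST_HUBER,0,.01,.01).ravel(); print('beam far edge',f,'yaw',np.arctan2(-f[0]*np.sign(f[1]),abs(f[1])))
for n,P in(("top",T),("scene",S)):
  for l in("hook","hook_grip"):
    print(n,l,[(np.array(x["point"]),round(x["confidence"],2)) for x in mark_of(l,P)[:2]])
a=cv2.resize(np.array(T["img"])[225:295,250:330],None,fx=5,fy=5,interpolation=cv2.INTER_CUBIC)
b=cv2.resize(np.array(S["img"])[255:335,270:350],None,fx=5,fy=5,interpolation=cv2.INTER_CUBIC)
o=np.zeros((400,800,3),np.uint8);o[:350,:400]=a;o[:,400:]=b
cv2.imwrite('pics/z1.png',o[:,:,::-1])
E
```

```text
[0.97]
beam far edge [  0.07   1.   730.08 -65.18] yaw -0.069412544
top hook [(array([266.3, 379.1]), 0.55)]
top hook_grip [(array([259.7, 380.5]), 0.65)]
scene hook [(array([196.7, 344.1]), 0.91)]
scene hook_grip [(array([173.8, 345.2]), 0.64)]
```

View pics/z1.png

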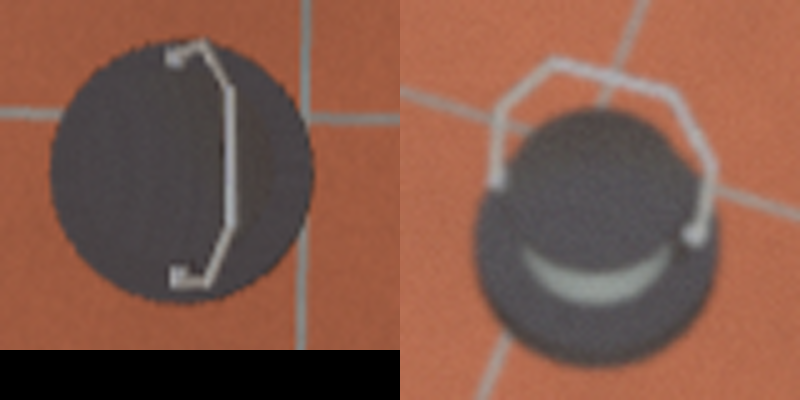

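The zoom shows the bail top wire in the top view from about (296,243) to (296.4,269.4). Its pivots are at about (285,236.6) and (285.6,280). In the scene view the wire runs (301,268)–(324.4,274). So the bail leans towards the hook (-y). Next I triangulate these points.

```bash
python3 - <<'E'
from h import *
from scipy.spatial.transform import Rotation as Ro
np.set_printoptions(precision=2,suppress=True)
T=capture("top");S=capture("scene")
print('far end',tri([(T,(243,296)),(S,(268,301))]),'near',tri([(T,(269.4,296.4)),(S,(274,324.4))]))
print('z147 top only',atz(T,(243,296),147),atz(T,(269.4,296.4),147))
print('piv',atz(T,(236.6,285),60),atz(T,(280,285.6),60))
# base circle of the lantern in the top view
r=regions_of("lantern",T)[0]["region"].astype(np.uint8)
c=max(cv2.findContours(r,0,1)[0],key=cv2.contourArea); e=cv2.fitEllipse(cv2.convexHull(c)); print('ell',e, atz(T,e[0][::-1],30))
g=[tri([(T,mark_of("hook_grip",T)[0]["point"]),(S,mark_of("hook_grip",S)[0]["point"])])]
print(g)
for l in["hook_grip"]:
  for P in(T,S):
    m=mark_of(l,P)[0]["point"]; print(m,atz(P,m,315))
# brown grip segmentation in the top view: plate+grip
for n,P,(r0,c0) in(("T",T,(260,382)),("S",S,(172,346))):
    im=np.array(P["img"])[r0-14:r0+14,c0-14:c0+14].astype(int)
    d=(im.sum(2)<230); rr,cc=np.nonzero(d); print(n,d.sum(),rr.mean()+r0-14,cc.mean()+c0-14,rr.min()+r0-14,rr.max()+r0-14,cc.min()+c0-14,cc.max()+c0-14)
s=sense();q=s["ee_rot"];R=Ro.from_quat([q[1],q[2],q[3],q[0]]).as_matrix();print(R,s["time_s"])
E
```

```text
far end [588.39  34.26 140.88] near [528.52  32.31 142.85]
z147 top only [588.51  34.27 147.  ] [528.72  32.29 147.  ]
piv [610.44  63.09  60.  ] [506.09  59.64  60.  ]
ell ((285.6211242675781, 258.5212097167969), (52.420650482177734, 53.451759338378906), 22.07476806640625) [559.22  61.78  30.  ]
[array([ 540.07, -145.58,  309.77])]
[263.4, 383.9] [ 537.31 -145.47  315.  ]
[173.6, 344.6] [ 541.49 -140.34  315.  ]
T 187 262.0748663101604 383.7165775401069 255 269 377 390
S 192 172.703125 345.7604166666667 164 181 340 352
[[ 0.9   0.44 -0.  ]
 [ 0.44 -0.9  -0.  ]
 [-0.    0.   -1.  ]] 2.05
```

```bash
cat >> h.py <<'E'
from scipy.spatial.transform import Rotation as Ro
def units(target,yawdir=None,base=None):
    s=sense();q=s["ee_rot"];R=Ro.from_quat([q[1],q[2],q[3],q[0]]).as_matrix()
    p=(np.array(target)-s["eef_pos"]) if base is None else np.array(target)-base
    o=R.T@p/400
    rv=np.zeros(3)
    if yawdir is not None:
        y=np.array([*yawdir,0.])/np.hypot(*yawdir); z=np.array([0,0,-1.]); W=np.column_stack([np.cross(y,z),y,z])
        rv=Ro.from_matrix(R.T@W).as_rotvec()/(np.pi/2)
    return np.round(np.r_[o,rv],4)
E
python3 - <<'E'
from h import *
for X in((300,-400,330),(400,-280,400),(535,-145,420)): print(units(X,(-.07,-.9975)))
E
```

```text
[ 0.2358 -0.0849 -0.1993  0.      0.      0.3335]
[ 0.592  -0.245  -0.3743  0.      0.      0.3335]
[ 1.0433 -0.4004 -0.4243  0.      0.      0.3335]
```

Call:
{"fn": "jog_arm", "kwargs": {
  "series": "0.12 -0.05 -0.12 0 0 0.1 1; 0.24 -0.1 -0.23 0 0 0.2 1; 0.38 -0.16 -0.3 0 0 0.3 1; 0.52 -0.215 -0.36 0 0 0.3335 1; 0.66 -0.27 -0.4 0 0 0.3335 1; 0.8 -0.32 -0.42 0 0 0.3335 1; 0.92 -0.36 -0.424 0 0 0.3335 1; 0.92 -0.36 -0.424 0 0 0.3335 1; 0.92 -0.36 -0.424 0 0 0.3335 1",
  "grip_force": 60
}}

```text
time_s: 3.18
eef_pos: [497.7, -181.2, 419.6]
ee_rot: [-0.0, 0.999, -0.035, -0.0]
force: [0.9, -0.4, -0.6]
grip_width: 1.0
grip_force: 0.0
```

```bash
python3 - <<'E'
from h import *
np.set_printoptions(precision=2,suppress=True)
W=capture("wrist"); save(W,'w1.png'); s=sense(); print(s["eef_pos"],s["ee_rot"],s["joints"],s["time_s"],s["force"])
print(ray(W,(320,240)), 'expected grip px',proj(W,(539,-145,336)))
for l,z in(("hook_grip",315),("hook",230),("hook_throat",230)):
    for m in mark_of(l,W)[:2]: print(l,np.array(m["point"]),m["confidence"],atz(W,m["point"],z))
print(units((539,-145,400),(-.07,-.9975)))
E
```

```text
[ 497.3  -181.81  419.73] [ 0.    1.   -0.04 -0.  ] [-0.57  0.27  1.12 -0.    1.75  1.07] 3.225 [-0.95  0.29  0.35]
(array([ 563.95, -186.42,  542.3 ]), array([-0.25,  0.01, -0.97])) expected grip px [244.07 196.37]
hook_grip [189.4 255.1] 0.86 [ 540.16 -147.89  315.  ]
hook [174.8 272.4] 0.81 [ 542.08 -148.91  230.  ]
[ 0.1  -0.1   0.05  0.   -0.   -0.  ]
```

View pics/w1.png

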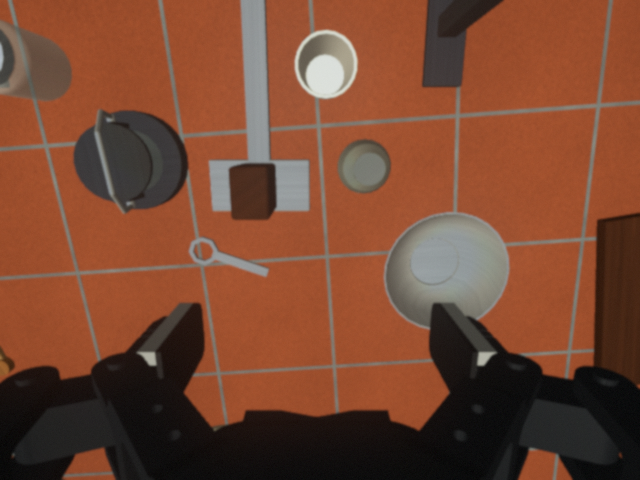

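The wrist view shows the brown grip's top at about (250,196). The plate spans columns 209–308 and rows 160–212, with its bar running up to the gantry.

```bash
python3 - <<'E'
from h import *
np.set_printoptions(precision=2,suppress=True)
W=capture("wrist")
im=np.array(W["img"]).astype(int)
sub=im[150:230,195:320]; print('grip top z336',atz(W,(198,250.5),336))
g=((sub.max(2)-sub.min(2))<45)&(sub.mean(2)>110)
br=(sub[:,:,0]<120)&(sub[:,:,0]-sub[:,:,2]>15)
u=((g|br)).astype(np.uint8); u[:10]=0
u=cv2.morphologyEx(u,cv2.MORPH_OPEN,np.ones((5,5)))
c=max(cv2.findContours(u,0,1)[0],key=cv2.contourArea)+np.array([195,150]); x,y,w,h=cv2.boundingRect(c);print(x,y,w,h)
rect=cv2.minAreaRect(c.astype(np.float32));P=np.array([atz(W,p[::-1],291) for p in cv2.boxPoints(rect)]);print(rect,P,P.mean(0))
cols=[]
for r in range(5,150,5):
    row=im[r,225:285]; k=np.where((row.max(1)-row.min(1)<45)&(row.mean(1)>110))[0]
    if len(k)>8: cols.append((k.mean()+225,r))
Q=np.array([atz(W,(r,cx),291)[:2] for cx,r in cols]);f=np.polyfit(Q[:,0],Q[:,1],1);print('bar',f,Q[0],Q[-1])
yw=np.arctan(f[0]); print(units((539,-146,400),(np.sin(yw),-np.cos(yw))), sense()["eef_pos"])
E
```

```text
grip top z336 [ 537.36 -149.38  336.  ]
208 160 66 59
((240.5, 189.0), (58.0, 65.0), 90.0) [[ 558.37 -116.39  291.  ]
 [ 555.3  -158.62  291.  ]
 [ 517.12 -154.69  291.  ]
 [ 520.31 -110.74  291.  ]] [ 537.77 -135.11  291.  ]
bar [  -0.07 -109.55] [ 645.04 -154.22] [ 565.46 -148.97]
[ 0.1  -0.1   0.05  0.   -0.   -0.  ] [ 497.16 -182.04  419.99]
```

Call:
{"fn": "jog_arm", "kwargs": {
  "series": "0.05 -0.047 0 0 0 0 1; 0.099 -0.0933 0.05 0 0 0 1; 0.099 -0.0933 0.05 0 0 0 1; 0.099 -0.0933 0.13 0 0 0 1; 0.099 -0.0933 0.2 0 0 0 1; 0.099 -0.0933 0.245 0 0 0 1; 0.099 -0.0933 0.254 0 0 0 1; 0.099 -0.0933 0.254 0 0 0 1"
}}

```text
time_s: 4.42
eef_pos: [539.7, -147.3, 319.3]
ee_rot: [0.0, 0.999, -0.035, 0.001]
force: [0.4, -0.5, 0.7]
grip_width: 1.002
grip_force: 0.0
```

Call:
{"fn": "jog_arm", "kwargs": {
  "series": "0 0 0 0 0 0 0.3; 0 0 0 0 0 0 -0.2; 0 0 0 0 0 0 -1; 0 0 0 0 0 0 -1; 0 0 0 0 0 0 -1; 0 0 0 0 0 0 -1; 0 0 0 0 0 0 -1; 0 0 0 0 0 0 -1",
  "grip_force": 60
}}

```text
time_s: 5.42
eef_pos: [539.9, -146.7, 318.6]
ee_rot: [0.0, 0.999, -0.035, 0.0]
force: [-1.5, 0.2, 5.5]
grip_width: 0.25
grip_force: 61.4
```

```bash
python3 - <<'E'
from h import *
np.set_printoptions(precision=2,suppress=True)
s=sense(); print({k:s[k] for k in("time_s","joints","eef_pos","ee_rot","force","wrist_torque","grip_width","grip_force")})
W=capture("wrist"); save(W,'w2.png')
E
```

```text
{'time_s': 5.425, 'joints': array([-0.47,  0.35,  1.27,  0.  ,  1.52,  1.17]), 'eef_pos': array([ 539.92, -146.66,  318.6 ]), 'ee_rot': array([ 0.  ,  1.  , -0.04,  0.  ]), 'force': array([-1.54,  0.21,  5.54]), 'wrist_torque': array([0.11, 0.15, 0.08]), 'grip_width': 0.24953700488133412, 'grip_force': 61.42079472541809}
```

View pics/w2.png

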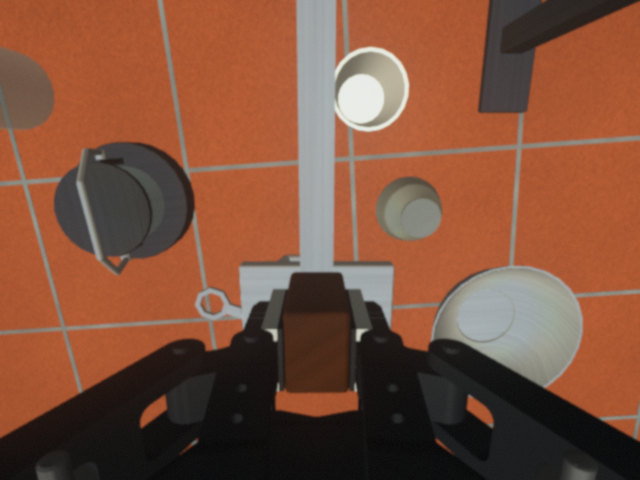

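Grasp is good: the wrist view shows the pads on the grip (about 275–355, 330) with the plate below. Now I pull it down.

Call:
{"fn": "jog_arm", "kwargs": {
  "series": "0 0 0.01 0 0 0 -1; 0 0 0.03 0 0 0 -1; 0 0 0.06 0 0 0 -1; 0 0 0.09 0 0 0 -1; 0 0 0.12 0 0 0 -1; 0 0 0.15 0 0 0 -1; 0 0 0.18 0 0 0 -1; 0 0 0.21 0 0 0 -1; 0 0 0.24 0 0 0 -1; 0 0 0.27 0 0 0 -1; 0 0 0.29 0 0 0 -1; 0 0 0.3 0 0 0 -1; 0 0 0.3 0 0 0 -1; 0 0 0.3 0 0 0 -1"
}}

```text
time_s: 7.22
eef_pos: [539.9, -146.9, 199.9]
ee_rot: [0.001, 0.999, -0.035, 0.001]
force: [-4.6, 0.6, 15.2]
grip_width: 0.245
grip_force: 63.2
```

```bash
python3 - <<'E'
from h import *
np.set_printoptions(precision=2,suppress=True)
s=sense(); print({k:s[k] for k in("time_s","joints","eef_pos","ee_rot","force","wrist_torque","grip_width","grip_force")})
T=capture("top");S=capture("scene")
for l in("hook","hook_throat","hook_grip"):
    o=[(P,mark_of(l,P)[0]["point"]) for P in(T,S) if mark_of(l,P)]; print(l,[np.array(x[1]) for x in o], tri(o) if len(o)>1 else 0, 'pred',proj(S,s["eef_pos"]-[0,0,89]))
b=cv2.resize(np.array(S["img"])[150:330,250:430],None,fx=3.3,fy=3.3,interpolation=cv2.INTER_CUBIC); cv2.imwrite('pics/z2.png',b[:,:,::-1])
E
```

```text
{'time_s': 7.225, 'joints': array([-0.47,  0.43,  1.47, -0.  ,  1.24,  1.17]), 'eef_pos': array([ 539.95, -146.94,  199.9 ]), 'ee_rot': array([ 0.  ,  1.  , -0.04,  0.  ]), 'force': array([-4.58,  0.63, 15.18]), 'wrist_torque': array([0.32, 0.92, 0.09]), 'grip_width': 0.24496773056937032, 'grip_force': 63.18308115005493}
hook [array([221.6, 390.5]), array([221.4, 339.2])] [ 604.45 -195.35   54.43] pred [340.94 224.28]
hook_throat [array([319.5, 327.2]), array([229.5, 338.4])] [468.1 -21.1 284.6] pred [340.94 224.28]
hook_grip [array([206.7, 343.1])] 0 pred [340.94 224.28]
```

View pics/z2.png

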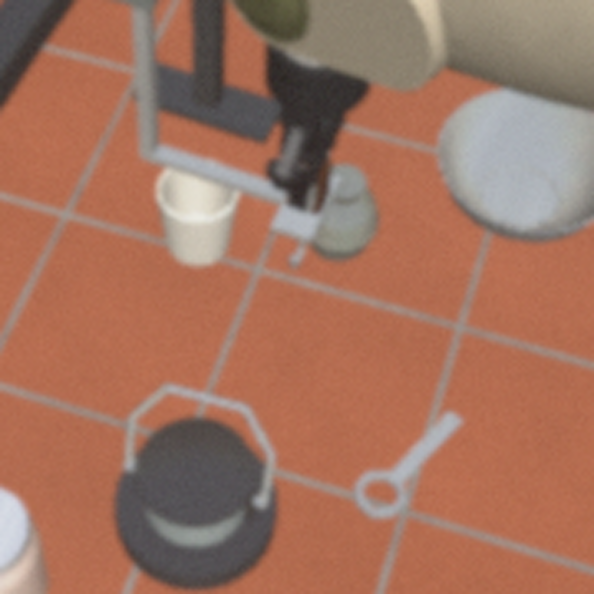

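The zoom shows the hook low with its foot near scene pixel (339,229), and the lantern ahead of it with its bail untouched. Now I slide along gantry +y.

Call:
{"fn": "jog_arm", "kwargs": {
  "series": "0 -0.01 0.006 0 0 0 -1; 0 -0.03 0.006 0 0 0 -1; 0 -0.06 0.006 0 0 0 -1; 0 -0.09 0.006 0 0 0 -1; 0 -0.12 0.006 0 0 0 -1; 0 -0.15 0.006 0 0 0 -1; 0 -0.18 0.006 0 0 0 -1; 0 -0.21 0.006 0 0 0 -1; 0 -0.24 0.006 0 0 0 -1; 0 -0.26 0.006 0 0 0 -1; 0 -0.275 0.006 0 0 0 -1; 0 -0.285 0.006 0 0 0 -1; 0 -0.29 0.006 0 0 0 -1; 0 -0.29 0.006 0 0 0 -1; 0 -0.29 0.006 0 0 0 -1"
}}

```text
time_s: 9.75
eef_pos: [547.9, -30.9, 197.5]
ee_rot: [0.0, 0.999, -0.035, 0.0]
force: [-7.8, 0.2, 15.8]
grip_width: 0.249
grip_force: 63.3
```

```bash
python3 - <<'E'
from h import *
np.set_printoptions(precision=2,suppress=True)
s=sense(); print({k:s[k] for k in("time_s","joints","eef_pos","ee_rot","force","wrist_torque","grip_width","grip_force")})
S=capture("scene");p=s["eef_pos"]; print('tip pred',proj(S,p+[1.5,22,-89+15]),'throat',proj(S,p+[.6,9,-89]),'wire',proj(S,(588.5,34.3,145)),proj(S,(528.5,32.3,145)))
b=cv2.resize(np.array(S["img"])[220:340,260:380],None,fx=5,fy=5,interpolation=cv2.INTER_CUBIC); cv2.imwrite('pics/z3.png',b[:,:,::-1])
E
```

```text
{'time_s': 9.75, 'joints': array([-0.27,  0.41,  1.5 , -0.  ,  1.23,  1.37]), 'eef_pos': array([547.88, -30.92, 197.48]), 'ee_rot': array([ 0.  ,  1.  , -0.03,  0.  ]), 'force': array([-7.83,  0.21, 15.84]), 'wrist_torque': array([0.25, 1.17, 0.07]), 'grip_width': 0.24894747202255588, 'grip_force': 63.288012742996216}
tip pred [321.37 261.99] throat [323.21 261.06] wire [300.66 267.1 ] [324.29 273.54]
```

View pics/z3.png

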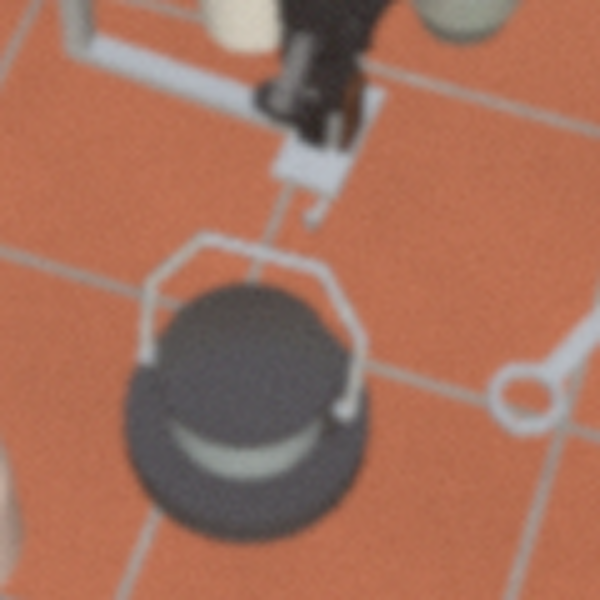

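The hook's nose is at about (322,264) in the scene view, close to the prediction, and the bail is untouched just ahead. Next I go under the wire to about 10 mm short of contact.

Call:
{"fn": "jog_arm", "kwargs": {
  "series": "-0.001 -0.015 0 0 0 0 -1; -0.002 -0.035 0 0 0 0 -1; -0.003 -0.055 0 0 0 0 -1; -0.004 -0.075 0 0 0 0 -1; -0.004 -0.09 0 0 0 0 -1; -0.004 -0.105 0 0 0 0 -1; -0.004 -0.115 0 0 0 0 -1; -0.004 -0.12 0 0 0 0 -1; -0.004 -0.12 0 0 0 0 -1; -0.004 -0.12 0 0 0 0 -1"
}}

```text
time_s: 11.05
eef_pos: [551.1, 16.9, 198.1]
ee_rot: [0.0, 0.999, -0.035, 0.003]
force: [2.5, 0.3, 15.1]
grip_width: 0.253
grip_force: 63.3
```

```bash
python3 - <<'E'
from h import *
np.set_printoptions(precision=2,suppress=True)
F=[]
S=capture("scene");s=sense();print({k:s[k] for k in("time_s","eef_pos","force","wrist_torque")})
for i in range(4): W=capture("wrist"); F.append(sense()["force"])
print(np.array(F))
b=cv2.resize(np.array(S["img"])[240:320,280:360],None,fx=5,fy=5,interpolation=cv2.INTER_CUBIC)
w=cv2.resize(np.array(W["img"])[100:400,120:520],None,fx=1,fy=1)
o=np.zeros((400,800,3),np.uint8);o[:,:400]=b;o[:300,400:]=w;cv2.imwrite('pics/z4.png',o[:,:,::-1])
E
```

```text
{'time_s': 11.1, 'eef_pos': array([551.13,  16.87, 198.11]), 'force': array([ 1.14,  0.54, 16.27]), 'wrist_torque': array([0.16, 0.17, 0.12])}
[[ 1.46  0.38 15.14]
 [ 1.42  0.49 15.89]
 [ 1.17 -0.24 15.65]
 [ 1.53 -0.5  15.66]]
```

View pics/z4.png

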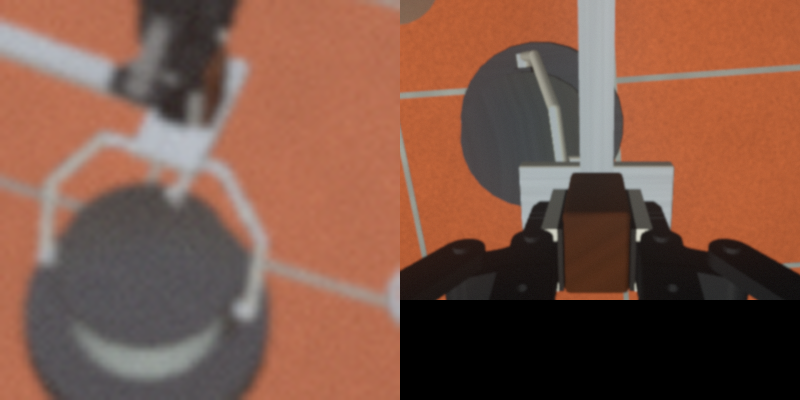

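The nose (zoom at (178,200)) has passed under the wire, and the bail is still free of the shank. Now I creep.

Call:
{"fn": "jog_arm", "kwargs": {
  "series": "0 -0.004 0 0 0 0 -1; 0 -0.008 0 0 0 0 -1; 0 -0.012 0 0 0 0 -1; 0 -0.015 0 0 0 0 -1; 0 -0.015 0 0 0 0 -1"
}}

```text
time_s: 11.92
eef_pos: [551.5, 22.9, 198.1]
ee_rot: [0.0, 0.999, -0.035, 0.003]
force: [1.7, 0.7, 15.8]
grip_width: 0.25
grip_force: 63.3
```

```bash
cat > f.py <<'E'
from h import *
np.set_printoptions(precision=2,suppress=True)
F=[];Y=[]
for i in range(5): capture("wrist"); s=sense(); F.append(np.r_[s["force"],s["wrist_torque"]]); Y.append(s["eef_pos"])
print(np.mean(F,0),np.std(F,0)[:3],np.mean(Y,0),s["time_s"])
E
python3 f.py
```

```text
[ 1.54  0.33 15.79  0.11  0.2   0.11] [0.24 0.46 0.28] [551.53  22.84 198.1 ] 12.175
```

Call:
{"fn": "jog_arm", "kwargs": {
  "series": "0 -0.0025 0 0 0 0 -1; 0 -0.004 0 0 0 0 -1; 0 -0.004 0 0 0 0 -1"
}}

```text
time_s: 12.55
eef_pos: [551.7, 24.4, 198.1]
ee_rot: [0.0, 0.999, -0.035, 0.003]
force: [0.5, -0.3, 17.4]
grip_width: 0.251
grip_force: 63.2
```

```bash
python3 f.py
```

```text
[ 1.43  0.27 15.77  0.11  0.19  0.1 ] [0.46 0.42 0.2 ] [551.63  24.44 198.1 ] 12.8
```

Call:
{"fn": "jog_arm", "kwargs": {
  "series": "0 -0.0025 0 0 0 0 -1; 0 -0.0025 0 0 0 0 -1"
}}

```text
time_s: 13.05
eef_pos: [551.7, 25.5, 198.1]
ee_rot: [0.0, 0.999, -0.035, 0.003]
force: [1.9, -1.1, 16.5]
grip_width: 0.249
grip_force: 63.2
```

```bash
python3 f.py
```

```text
[ 1.57  0.31 16.04  0.1   0.18  0.09] [0.36 0.55 0.58] [551.71  25.44 198.12] 13.3
```

Call:
{"fn": "jog_arm", "kwargs": {
  "series": "0 -0.0025 0 0 0 0 -1; 0 -0.0025 0 0 0 0 -1"
}}

```text
time_s: 13.55
eef_pos: [551.8, 26.5, 198.1]
ee_rot: [0.0, 0.999, -0.035, 0.003]
force: [1.8, 0.0, 15.3]
grip_width: 0.249
grip_force: 63.2
```

```bash
python3 f.py
```

```text
[ 1.77 -0.17 15.98  0.12  0.19  0.09] [0.36 0.67 0.97] [551.77  26.45 198.1 ] 13.8
```

Call:
{"fn": "jog_arm", "kwargs": {
  "series": "0 -0.0015 0 0 0 0 -1; 0 -0.0015 0 0 0 0 -1"
}}

```text
time_s: 14.05
eef_pos: [551.8, 26.9, 198.1]
ee_rot: [0.0, 0.999, -0.035, 0.003]
force: [0.8, -0.1, 15.6]
grip_width: 0.249
grip_force: 63.2
```

```bash
python3 f.py
```

```text
[ 1.23 -0.88 16.12  0.06  0.21  0.11] [0.46 0.15 0.39] [551.8   26.91 198.1 ] 14.3
```

Call:
{"fn": "jog_arm", "kwargs": {
  "series": "0 -0.0015 0 0 0 0 -1; 0 -0.0015 0 0 0 0 -1"
}}

```text
time_s: 14.55
eef_pos: [551.8, 27.2, 198.1]
ee_rot: [0.001, 0.999, -0.035, 0.003]
force: [1.4, -2.9, 15.9]
grip_width: 0.25
grip_force: 63.2
```

```bash
python3 f.py
```

```text
[ 1.08 -2.49 15.97 -0.17  0.26  0.13] [0.67 0.39 0.19] [551.83  27.19 198.12] 14.8
```

Contact came at shank y ≈ 26.9, matching the vision estimate of 27.1. I ease off slightly so the touch is light, then rise.

Call:
{"fn": "jog_arm", "kwargs": {
  "series": "0 0.001 0 0 0 0 -1; 0 0.0012 0 0 0 0 -1; 0 0.0012 0 0 0 0 -1"
}}

```text
time_s: 15.18
eef_pos: [551.8, 27.0, 198.1]
ee_rot: [0.0, 0.999, -0.035, 0.003]
force: [1.5, -1.0, 16.7]
grip_width: 0.247
grip_force: 63.3
```

```bash
python3 f.py
```

```text
[ 1.24 -1.22 16.1  -0.03  0.23  0.11] [0.56 0.5  0.49] [551.81  26.94 198.11] 15.425
```

Call:
{"fn": "jog_arm", "kwargs": {
  "series": "0 0 -0.005 0 0 0 -1; 0 0 -0.012 0 0 0 -1; 0 0 -0.02 0 0 0 -1; 0 0 -0.028 0 0 0 -1; 0 0 -0.036 0 0 0 -1; 0 0 -0.044 0 0 0 -1; 0 0 -0.052 0 0 0 -1; 0 0 -0.058 0 0 0 -1; 0 0 -0.063 0 0 0 -1; 0 0 -0.068 0 0 0 -1; 0 0 -0.072 0 0 0 -1; 0 0 -0.072 0 0 0 -1"
}}

```text
time_s: 16.92
eef_pos: [551.8, 26.9, 227.0]
ee_rot: [0.0, 0.999, -0.035, 0.003]
force: [2.2, -1.8, 15.5]
grip_width: 0.248
grip_force: 63.2
```

```bash
python3 f.py
```

```text
[ 1.46 -1.1  15.97  0.    0.16  0.12] [0.59 0.34 0.23] [551.8   26.94 227.02] 17.175
```

Call:
{"fn": "jog_arm", "kwargs": {
  "series": "0 0 -0.003 0 0 0 -1; 0 0 -0.006 0 0 0 -1; 0 0 -0.009 0 0 0 -1; 0 0 -0.012 0 0 0 -1; 0 0 -0.015 0 0 0 -1; 0 0 -0.018 0 0 0 -1; 0 0 -0.021 0 0 0 -1; 0 0 -0.024 0 0 0 -1; 0 0 -0.024 0 0 0 -1"
}}

```text
time_s: 18.3
eef_pos: [551.8, 27.2, 235.8]
ee_rot: [0.0, 0.999, -0.035, 0.003]
force: [4.0, -0.0, 9.5]
grip_width: 0.25
grip_force: 62.2
```

```bash
python3 f.py; python3 - <<'E'
from h import *
S=capture("scene")
b=cv2.resize(np.array(S["img"])[220:340,260:380],None,fx=5,fy=5,interpolation=cv2.INTER_CUBIC); cv2.imwrite('pics/z5.png',b[:,:,::-1])
E
```

```text
[ 5.09  0.23  9.75  0.08 -0.36  0.08] [0.48 0.38 0.43] [551.79  27.17 235.73] 18.55
```

View pics/z5.png

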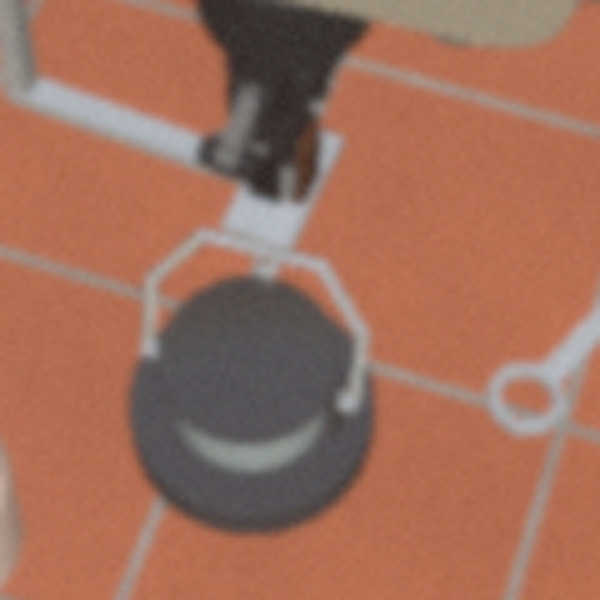

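The lantern is on the hook: the upward force fell about 6 N and it is starting to tilt, with the wire in the throat at about (265,265) in the zoom. I keep easing up.

Call:
{"fn": "jog_arm", "kwargs": {
  "series": "0 0 -0.003 0 0 0 -1; 0 0 -0.006 0 0 0 -1; 0 0 -0.009 0 0 0 -1; 0 0 -0.012 0 0 0 -1; 0 0 -0.015 0 0 0 -1; 0 0 -0.018 0 0 0 -1; 0 0 -0.021 0 0 0 -1; 0 0 -0.024 0 0 0 -1; 0 0 -0.027 0 0 0 -1; 0 0 -0.03 0 0 0 -1; 0 0 -0.033 0 0 0 -1; 0 0 -0.036 0 0 0 -1; 0 0 -0.036 0 0 0 -1"
}}

```text
time_s: 20.23
eef_pos: [551.8, 27.1, 249.9]
ee_rot: [0.0, 0.999, -0.035, 0.002]
force: [6.1, 0.1, 7.9]
grip_width: 0.249
grip_force: 62.1
```

```bash
python3 f.py
```

```text
[ 5.77  0.24  7.73  0.04 -0.54  0.12] [0.35 0.28 0.6 ] [551.78  27.14 249.87] 20.475
```

Call:
{"fn": "jog_arm", "kwargs": {
  "series": "0 0 -0.003 0 0 0 -1; 0 0 -0.006 0 0 0 -1; 0 0 -0.009 0 0 0 -1; 0 0 -0.012 0 0 0 -1; 0 0 -0.015 0 0 0 -1; 0 0 -0.018 0 0 0 -1; 0 0 -0.021 0 0 0 -1; 0 0 -0.024 0 0 0 -1; 0 0 -0.027 0 0 0 -1; 0 0 -0.03 0 0 0 -1; 0 0 -0.033 0 0 0 -1; 0 0 -0.036 0 0 0 -1; 0 0 -0.036 0 0 0 -1"
}}

```text
time_s: 22.1
eef_pos: [551.8, 27.1, 264.3]
ee_rot: [0.0, 0.999, -0.035, 0.002]
force: [7.1, -0.1, 7.4]
grip_width: 0.246
grip_force: 62.1
```

```bash
python3 f.py; python3 - <<'E'
from h import *
S=capture("scene");T=capture("top")
b=cv2.resize(np.array(S["img"])[215:335,260:380],None,fx=3.33,fy=3.33,interpolation=cv2.INTER_CUBIC)[:400,:400]
a=cv2.resize(np.array(T["img"])[210:310,240:340],(400,400),interpolation=cv2.INTER_CUBIC)
o=np.zeros((400,800,3),np.uint8);o[:b.shape[0],:b.shape[1]]=b;o[:,400:]=a;cv2.imwrite('pics/z6.png',o[:,:,::-1])
E
```

```text
[ 6.39 -0.31  7.66  0.05 -0.56  0.09] [0.36 0.19 0.52] [551.77  27.14 264.24] 22.35
```

View pics/z6.png

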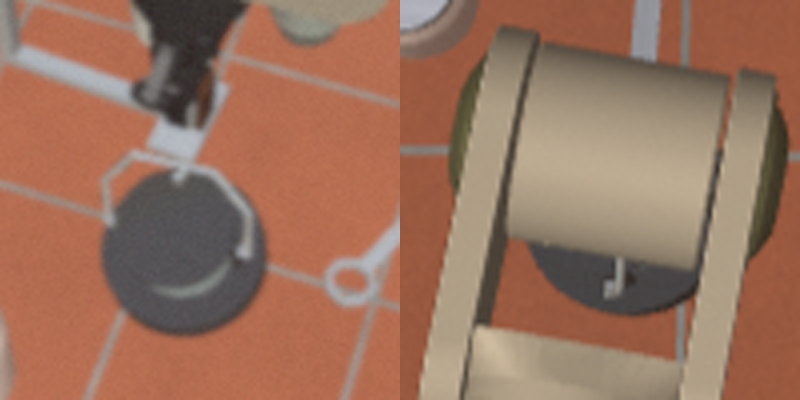

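The load is steady at about 8 N and the lantern hangs on the hook, tilted by the lean (zoom left, wire at (180,165)). I ride it up the last 54 mm and slow near the stop.

Call:
{"fn": "jog_arm", "kwargs": {
  "series": "0 0 -0.004 0 0 0 -1; 0 0 -0.01 0 0 0 -1; 0 0 -0.018 0 0 0 -1; 0 0 -0.026 0 0 0 -1; 0 0 -0.034 0 0 0 -1; 0 0 -0.042 0 0 0 -1; 0 0 -0.05 0 0 0 -1; 0 0 -0.058 0 0 0 -1; 0 0 -0.066 0 0 0 -1; 0 0 -0.074 0 0 0 -1; 0 0 -0.082 0 0 0 -1; 0 0 -0.09 0 0 0 -1; 0 0 -0.098 0 0 0 -1; 0 0 -0.106 0 0 0 -1; 0 0 -0.113 0 0 0 -1; 0 0 -0.119 0 0 0 -1; 0 0 -0.124 0 0 0 -1; 0 0 -0.128 0 0 0 -1; 0 0 -0.131 0 0 0 -1; 0 0 -0.131 0 0 0 -1"
}}

```text
time_s: 24.95
eef_pos: [551.7, 27.1, 316.5]
ee_rot: [0.0, 0.999, -0.035, 0.002]
force: [7.8, -1.2, 6.3]
grip_width: 0.246
grip_force: 62.0
```

```bash
python3 f.py
```

```text
[ 7.84 -0.61  6.68  0.02 -0.77  0.09] [0.16 0.32 0.25] [551.75  27.12 316.41] 25.2
```

Call:
{"fn": "jog_arm", "kwargs": {
  "series": "0 0 -0.002 0 0 0 -1; 0 0 -0.003 0 0 0 -1; 0 0 -0.004 0 0 0 -1; 0 0 -0.005 0 0 0 -1; 0 0 -0.005 0 0 0 -1"
}}

```text
time_s: 25.82
eef_pos: [551.7, 27.1, 318.3]
ee_rot: [0.0, 0.999, -0.035, 0.002]
force: [8.6, 0.0, 6.0]
grip_width: 0.248
grip_force: 61.9
```

```bash
python3 f.py
```

```text
[ 7.84 -0.55  6.27  0.03 -0.8   0.11] [0.58 0.34 0.46] [551.75  27.14 318.36] 26.075
```

Call:
{"fn": "jog_arm", "kwargs": {
  "series": "0 0 -0.001 0 0 0 -1; 0 0 -0.001 0 0 0 -1; 0 0 -0.001 0 0 0 -1"
}}

```text
time_s: 26.45
eef_pos: [551.7, 27.1, 318.5]
ee_rot: [0.0, 0.999, -0.035, 0.002]
force: [8.0, -0.2, 4.5]
grip_width: 0.248
grip_force: 61.6
```

```bash
python3 f.py
```

```text
[ 8.26 -0.43  5.4  -0.02 -0.86  0.12] [0.36 0.27 0.4 ] [551.75  27.13 318.57] 26.7
```

Call:
{"fn": "jog_arm", "kwargs": {
  "series": "0.001 0 -0.001 0 0 0 -1; 0.002 0 -0.0015 0 0 0 -1; 0.0035 0 -0.002 0 0 0 -1; 0.0035 0 -0.002 0 0 0 -1"
}}

```text
time_s: 27.2
eef_pos: [551.8, 27.3, 318.6]
ee_rot: [0.0, 0.999, -0.035, -0.0]
force: [1.7, -0.6, 1.8]
grip_width: 0.249
grip_force: 61.4
```

```bash
python3 f.py
```

```text
[ 1.   -0.57  2.55 -0.02 -0.2   0.07] [0.59 0.15 0.49] [551.82  27.26 318.59] 27.45
```

At the stop with nearly no load. Now I release and retreat upward.

Call:
{"fn": "jog_arm", "kwargs": {
  "series": "0 0 0 0 0 0 -0.4; 0 0 0 0 0 0 -0.3; 0 0 0 0 0 0 0; 0 0 0 0 0 0 0.5; 0 0 0 0 0 0 1; 0 0 0 0 0 0 1; 0 0 0 0 0 0 1; 0 0 0 0 0 0 1; 0 0 -0.02 0 0 0 1; 0 0 -0.06 0 0 0 1; 0 0 -0.12 0 0 0 1; 0 0 -0.18 0 0 0 1; 0 0 -0.22 0 0 0 1; 0 0 -0.24 0 0 0 1; 0 0 -0.24 0 0 0 1"
}}

```text
time_s: 29.32
eef_pos: [551.9, 27.2, 414.9]
ee_rot: [0.0, 0.999, -0.035, 0.0]
force: [-0.5, -0.1, 0.1]
grip_width: 0.999
grip_force: 0.0
```

Call:
{"fn": "jog_arm", "kwargs": {
  "series": "-0.05 0 0 0 0 0 1; -0.15 0 0 0 0 0 1; -0.25 0 0 0 0 0 1; -0.3 0 0 0 0 0 1; -0.3 0 0 0 0 0 1; -0.3 0 0 0 0 0 1; -0.3 0 0 0 0 0 1; -0.3 0 0 0 0 0 1"
}}

```text
time_s: 30.32
eef_pos: [432.6, 35.6, 414.3]
ee_rot: [-0.0, 0.999, -0.035, -0.0]
force: [0.4, -0.9, 0.3]
grip_width: 1.002
grip_force: 0.0
```

```bash
python3 f.py; python3 - <<'E'
from h import *
S=capture("scene")
save(S,'s9.png')
E
```

```text
[ 0.03  0.28 -0.07  0.   -0.01 -0.01] [0.47 0.38 0.53] [432.37  35.6  414.54] 30.575
```

View pics/s9.png

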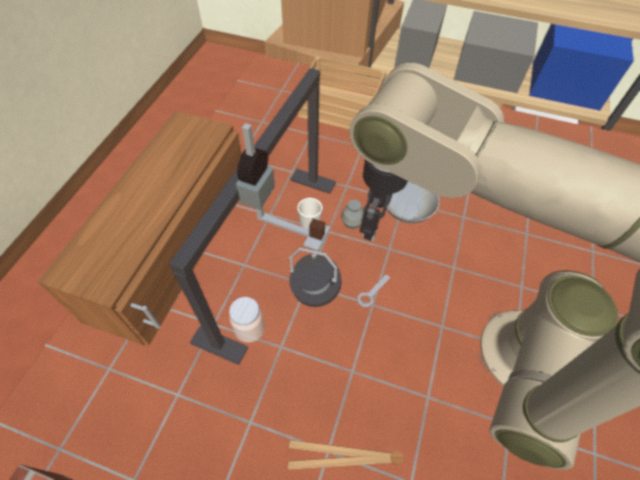

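The final view shows the lantern hanging on the hook at (315,278), with the hook fully up, the gripper clear and the bystanders where they were. I hand the job in.

```bash
python3 -c "
from h import *
print(finish_job())"
```

```text
the job is handed in; nothing more can be done
None
```

The lantern hangs on the hook at the top of its travel, clear of the bench; the gripper has let go and touches nothing, the other items look unmoved, and I handed the job in at about 31 s (no verdict was shown).

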